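Refit the kneading paddle on its keyed drive shaft

ROBOT

A 7-joint arm with a two-finger parallel gripper is mounted at the origin on the work surface. World frame = base frame: x ahead of the robot, y to its left, z up, the work surface at z = 0. Lengths are in m, angles in rad, forces in N, time in s.
With the tool pointing down it reaches from about 0.425 to 0.925 m from the base axis. Payload 6.8 kg.
Tool frame: the origin (TCP) lies midway between the tips of the shut fingers; the grasp point (between the pads) lies 19 mm behind it (bot.pinch_z is the distance from the TCP to the grasp point, in m); x points along the fingers, y is the direction in which the jaws open and shut, and the axes are right-handed (so a half turn about x gives the same grasp; the last joint's range is limited). The gripper opens to 85 mm and grips with 20 to 120 N. Pads are 22 mm wide; open, the fingers measure 114 mm over their backs; the gripper's body (76 mm by 85 mm) begins 54 mm behind the grasp point. The pads swing forward as they close: fully open they stand 13 mm farther back than shut.
Start: joints at [-1.359, 0.477, 0.022, 1.555, -0.011, 1.109, -0.083], TCP at [0.212, 0.641, 0.231] pointing down, gripper open.
Joint ranges: [-2.96, 2.96], [-0.34, 2.1], [-1.41, 1.46], [0.24, 2.44], [-1.37, 4.51], [0.17, 1.92], [-2.96, 2.96]. Speed limits (rad/s): [2.39, 2.39, 3.14, 3.14, 3.14, 3.14, 3.14].

INTERFACE

Orientations are given as a unit quaternion [w, x, y, z].
In Python, from station import bot gives the robot as it stands. The module is installed in compiled form; this text tells all that it offers.
- The arm moves only by the tool step_arm, never from a script. Its argument "plan" is a list of rows, each a list of 6 numbers: the shift along the tool's x, y, z in units of 40 mm (1.0 is 40 mm), then the turn, a rotation vector about the tool's x, y, z in units of 360 degrees (1.0 is 360 degrees). In form: [[dx, dy, dz, ax, ay, az], ...]. A call has 1 to 8 rows; each row shifts and turns the commanded pose from where the row before left it, along the tool's axes as they then stand; what a row does not reach is not made up. A row lasts 1/8 s, in which the tool goes at most 62.5 mm and 10.7 degrees, less where a joint would pass 70% of its speed; a pose out of reach is approached as far as the arm can. A call with a number of a shift or a turn outside -1 to 1 is refused whole. A call with a gripper value outside its range is refused whole. "fingers" is the closure, from -1 (fully open) to 1 (shut), set as the call begins (left out, the last holds). The fingers move at their own pace and stop on an object; "force" is the grip in N (left out, the last holds). Time passes only in rows, so rows that do not move let the fingers close. It gives the time, the measured TCP pose, the force and the opening at its end, in the units of the state.
- bot.get_obs(): the state, without advancing time (a new reading comes with each control period).
- bot.read_camera(name): name is "scene" or "top" or "wrist"; returns (picture, depth): 480x640x3 uint8, red, green, blue; 480x640 float32, m along the optical axis (not along the pixel's ray), 0 where there is no reading.
- bot.camera_model(name): a dict with "mtx" (3x3 intrinsics, pixels), "origin" and "rotation" of the camera in the world; the wrist camera has in their place "T_tool_cam" (4x4, takes a point from camera to tool coordinates, whose origin is the TCP and whose axes are the tool frame's). Camera axes: x right, y up, looking along -z (the intrinsics and any distortion apply to the point x, -y, -z); pixel columns grow to the right and rows downward; lengths in m; the calibration is good to about 2 mm. A picture is of the moment at which its call begins: read the wrist's pose just before it. camera_model takes no time and is no camera call.
- bot.hand_in(): hands the job in, once; it reports no verdict.
The state is a dict: "t": time; "q": joint angles; "joint_vel": joint speeds; "joint_torque": joint torques, N m; "eef_pos": TCP position; "tool_rot": TCP orientation; "contact_force": force on the tool from outside, world axes, zero at the start; "torque": the same for the moment, N m; "gripper_width": opening from 0.0 (shut) to 1.0 (fully open).
Only numpy, scipy, OpenCV 4.12 (cv2) and the standard library are available. Lean on these libraries where they do the work, as an engineer would, in place of code of your own. Each camera call takes 0.05 s, during which the arm holds its last target.

TASK

Put the white kneading paddle back on the drive shaft inside the open bowl of the dough machine. It only goes fully home when the two flats inside its hub line up with the two flats on the shaft, so turn it until it drops down, without forcing it. Leave it fully seated and upright, let go, and leave the loaf, tin and small bowl alone.

Things in the scene. Friction and masses are not known exactly. Their poses are not given: they have to be found in the camera images.
- paddle_mid (a point): Centre (half-way up) of the loose white plastic kneading paddle, about 0.18 kg, standing upright on the worktop. Round hub 44 mm in diameter, 120 mm high (underside 60 mm below this point); grip its plain round top, 36 mm in diameter, 20 to 56 mm above this point, fingertips not lower (the hub is wider below). Two low arms (24 mm high) reach out at the foot along +y and -y to 68 mm from the axis. z is the hub axis, up.
- paddle_foot (a point): Centre of the same paddle's underside; same axes. The hub is open below: bore 28 mm in diameter, flared to 34 mm at the mouth. From 40 mm above the underside upwards the bore is keyed by two flats facing each other across x, 16.6 mm apart, so the flats run parallel to the arms.
- boss_top (a point): Centre of the top of the low black boss (52 mm in diameter) on the bowl floor round the shaft's foot, 101 mm above the worktop. The seated paddle's underside rests on it. Not lined up, the paddle stops 22 mm above it and stands there steadily, guided by the shaft; lined up within about 7 degrees (every half turn) it goes down these last 22 mm.
- shaft_top (a point): Centre of the top face of the upright steel shaft, 62 mm above the boss. Shaft 26 mm in diameter; its top 24 mm have two opposite flats 14 mm apart; a nose 10 mm in diameter stands 6 mm higher. The flats may face any way: this frame does not show it; see it from above or find it by touch. The gearbox holds the shaft (0.3 N m to turn it), so it stays put under a light touch.
- machine: White dough machine, fixed to the bench; origin at the centre of its underside, below the shaft. Motor base 250 mm (x) by 220 mm (y), 85 mm high; on it an open steel bowl, 192 mm in outer diameter, rim 160 mm above the worktop, with the shaft in its middle.
- loaf: Round dark loaf, 120 mm in diameter, 56 mm high, on a baking sheet beyond the work; origin at its underside. Leave alone.
- tin: Closed tin, 76 mm in diameter, 110 mm high; origin at its underside. Leave alone.
- bowl: Small white bowl, 120 mm in diameter, 60 mm high; origin at its underside. Leave alone.
Not all that is in view belongs to the job. What is shaped like the part that bears paddle_mid but yellow is not meant.

How it is judged:
By the outcome, as a careful person would: the job done as asked, in the order asked, and still so for the second after the job is handed in, with the robot touching nothing.
It also fails if it takes over 72 s, if anything falls off the work surface, if the arm or the gripper's body presses on something with over 40 N, if the wrist force passes 120 N, or if a joint passes its speed limit or range.

## Working session

There is one attempt and no reset: what is moved stays moved. The work goes in short steps, Python scripts to look and compute and a tool call to move; the robot and the scene stay as the last step left them, time stands still between calls to the robot, and variables do not carry over. Pictures are saved under pics/ and viewed, and the job is handed in when it is done.

Besides the shell and the picture viewer there is one more tool, called after ">>>" as a command line: name --pt "numbers of a row" for each row, then --argument value for the rest. step_arm: Moves the arm, as the interface text tells. Shifts and turns lie within -1 to 1; 1 stands for 40 mm of shift or 360 degrees of turn. Its arguments: {"type":"object","properties":{"plan":{"type":"array"},"fingers":{"type":"number"},"force":{"type":"number"}},"required":["plan"]}

```bash
mkdir -p pics; cat > h.py <<'E'
import numpy as np, cv2
from station import bot
from scipy.spatial.transform import Rotation as R
def Rq(q): return R.from_quat([q[1],q[2],q[3],q[0]]).as_matrix()
def cam(name):
    m=bot.camera_model(name)
    if 'T_tool_cam' in m:
        o=bot.get_obs(); T=np.array(m['T_tool_cam']); Rt=Rq(o['tool_rot'])
        return np.array(m['mtx']), Rt@T[:3,3]+np.array(o['eef_pos']), Rt@T[:3,:3], m
    return np.array(m['mtx']), np.array(m['origin']), np.array(m['rotation']), m
def shot(name,fn):
    c=cam(name); p,d=bot.read_camera(name)
    cv2.imwrite('pics/'+fn+'.png',p[:,:,::-1]); np.savez('pics/'+fn,p=p,d=d,K=c[0],o=c[1],R=c[2]); return p,d,c
def ray(c,u,v):
    K=c[0]; a=np.array([(u-K[0,2])/K[0,0],-(v-K[1,2])/K[1,1],-1.]); return c[1],c[2]@a
def onz(c,u,v,z):
    o,d=ray(c,u,v); return o+d*(z-o[2])/d[2]
def pt(c,u,v,dep):
    o,d=ray(c,u,v); return o+d*dep
def load(fn):
    f=np.load('pics/'+fn+'.npz'); return f['p'],f['d'],(f['K'],f['o'],f['R'])
E
python3 - <<'E'
from h import *
o=bot.get_obs(); print(o, bot.pinch_z)
for n in ['scene','top','wrist']:
    p,d,c=shot(n,n+'1'); print(n,c)
E
```

```text
{'t': 0.0, 'q': array([-1.35911006,  0.4777886 ,  0.02235508,  1.55647539, -0.01150153,
        1.10929778, -0.08310739]), 'joint_vel': array([-1.88122989e-05,  1.51252935e-03, -2.21349531e-04,  2.31436869e-05,
        5.92659340e-04, -4.40052665e-04,  2.65019009e-03]), 'joint_torque': array([-9.52637470e-05, -5.96454012e+01,  1.60786539e+00, -2.81203902e+01,
        1.24496993e-02,  9.12494317e-03,  1.94716358e-05]), 'eef_pos': array([0.21202955, 0.64019799, 0.23032362]), 'tool_rot': array([ 0.69803329,  0.11193187,  0.69814037, -0.11322905]), 'contact_force': array([-0.9122941 , -0.58047732,  0.4113959 ]), 'torque': array([ 0.00957538,  0.01565342, -0.03462966]), 'gripper_width': 1.0059873818777763} 0.0187
scene (array([[506.66885483,   0.        , 313.14498559],
       [  0.        , 506.66885483, 246.281062  ],
       [  0.        ,   0.        ,   1.        ]]), array([ 1.15283158, -0.50760986,  0.76158912]), array([0.83074869, 0.3735539 , 0.17062893, 0.3757657 ]), {'mtx': array([[506.66885483,   0.        , 313.14498559],
       [  0.        , 506.66885483, 246.281062  ],
     
[... 912 characters left out ...]
5030983, 0.66151109, 0.37287984]), array([[ 0.31338018, -0.91607408, -0.25020221],
       [ 0.94962366,  0.30153322,  0.0853968 ],
       [-0.00278552, -0.2643596 ,  0.96442016]]), {'mtx': array([[373.18661795,   0.        , 317.40248397],
       [  0.        , 373.18661795, 241.04567361],
       [  0.        ,   0.        ,   1.        ]]), 'T_tool_cam': array([[ 1.15058266e-03,  2.64267039e-01, -9.64448862e-01,
        -1.42471708e-01],
       [ 9.99998813e-01, -1.29215609e-03,  8.38932019e-04,
         5.17178030e-04],
       [-1.02451639e-03, -9.64448683e-01, -2.64268212e-01,
        -6.52742076e-02],
       [ 0.00000000e+00,  0.00000000e+00,  0.00000000e+00,
         1.00000000e+00]])})
```

```bash
sed -i "s/np.array(m\['origin'\]), np.array(m\['rotation'\]), m/np.array(m['origin']), (Rq(m['rotation']) if np.size(m['rotation'])==4 else np.array(m['rotation'])), m/" h.py
```

```text
(no output)
```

View pics/scene1.png

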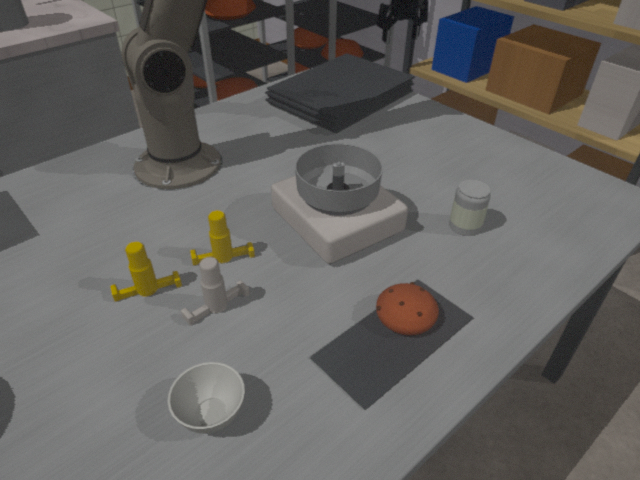

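View pics/top1.png

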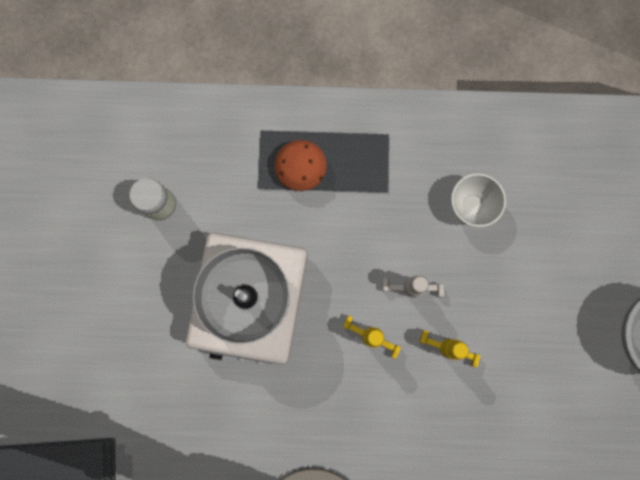

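View pics/wrist1.png

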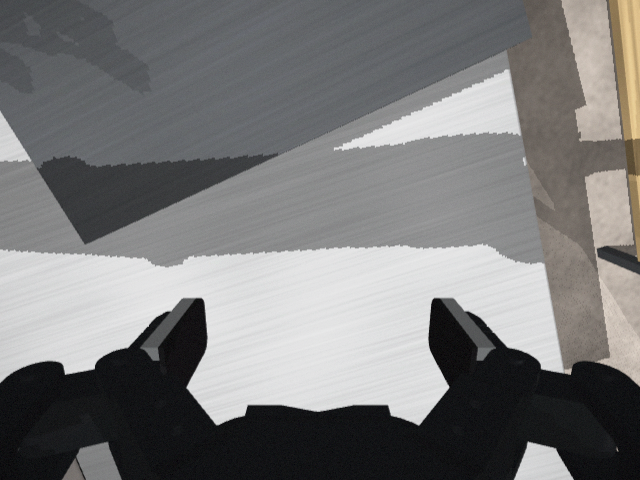

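Candidates in the top view: white at (418,286), yellow at (373,338) and yellow at (456,350). White is the one described; I confirm it in a crop and measure.

```bash
python3 - <<'E'
from h import *
p,d,_=load('top1'); c=cam('top')
s,ds,_=load('scene1'); cs=cam('scene')
a=cv2.resize(p[230:380,330:500],None,fx=4,fy=4,interpolation=cv2.INTER_CUBIC)
b=cv2.resize(p[220:370,180:320],None,fx=4,fy=4,interpolation=cv2.INTER_CUBIC)
cv2.imwrite('pics/cropA.png',a[:,:,::-1]);cv2.imwrite('pics/cropB.png',b[:,:,::-1])
def cloud(d,c):
    v,u=np.mgrid[:480,:640]; K=c[0]
    a=np.stack([(u-K[0,2])/K[0,0],-(v-K[1,2])/K[1,1],-np.ones_like(u,float)],-1)
    return c[1]+(a@c[2].T)*d[...,None]
for nm,dd,cc in[('top',d,c),('scene',ds,cs)]:
    P=cloud(dd,cc); P[dd==0]=np.nan
    np.save('pics/P'+nm,P)
P=np.load('pics/Ptop.npy')
for u,v in [(418,286),(373,338),(456,350),(245,296),(240,290),(245,240),(300,300),(300,165),(480,200),(148,195),(500,300)]: print(u,v,P[v,u].round(4))
print('scene',[ (uv,np.load('pics/Pscene.npy')[uv[1],uv[0]].round(4)) for uv in [(210,265),(338,165),(320,300)]])
E
```

```text
418 286 [ 0.5079 -0.2055  0.1205]
373 338 [ 0.3997 -0.1151  0.1181]
456 350 [ 0.3805 -0.2834  0.1202]
245 296 [0.475  0.1428 0.1642]
240 290 [0.4878 0.1562 0.1439]
245 240 [0.5986 0.1597 0.0817]
300 300 [ 0.4775  0.0408 -0.0005]
300 165 [0.7724 0.0485 0.0638]
480 200 [ 0.7192 -0.3662  0.0008]
148 195 [0.6851 0.366  0.1082]
500 300 [ 0.4904 -0.409   0.0019]
scene [((210, 265), array([ 0.5218, -0.2078,  0.1216])), ((338, 165), array([0.4802, 0.1519, 0.1648])), ((320, 300), array([ 0.6378, -0.0403,  0.0012]))]
```

View pics/cropA.png

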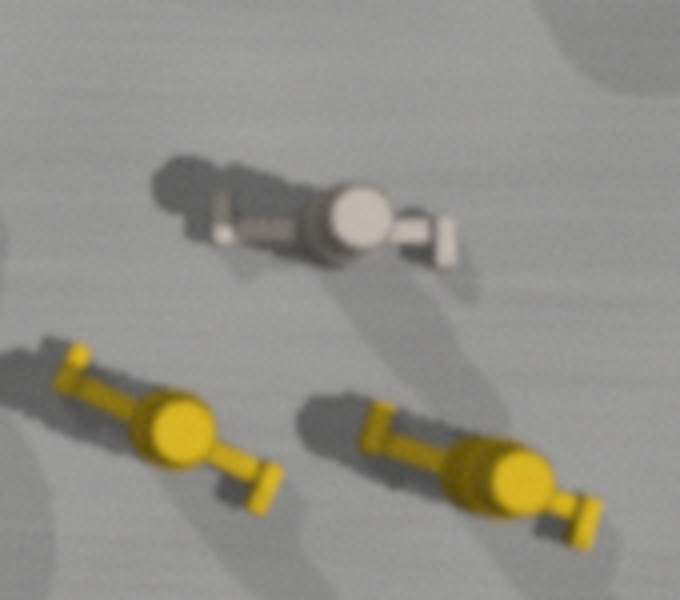

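View pics/cropB.png

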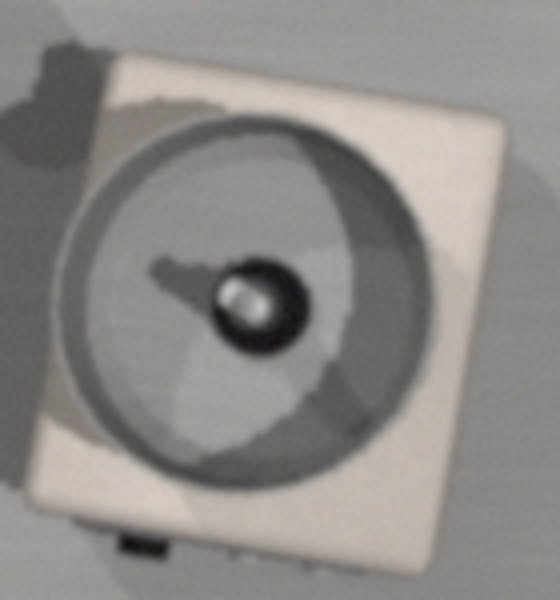

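```bash
cat >> h.py <<'E'
def go(target,zdir=None):
    """print remaining shift (tool axes, units of 40mm) and turn (units of 360deg) to target; zdir: angle deg of tool z in world xy, tool x straight down"""
    o=bot.get_obs(); Rt=Rq(o['tool_rot']); e=np.array(o['eef_pos'])
    sh=Rt.T@(np.array(target)-e)/0.04
    if zdir is None: zdir=np.degrees(np.arctan2(Rt[1,2],Rt[0,2]))
    a=np.radians(zdir); x=np.array([0,0,-1.]); z=np.array([np.cos(a),np.sin(a),0]); y=np.cross(z,x)
    rv=R.from_matrix(Rt.T@np.stack([x,y,z],1)).as_rotvec()/(2*np.pi)
    print('t',round(o['t'],2),'tool z dir now',np.degrees(np.arctan2(Rt[1,2],Rt[0,2])).round(2),'tilt',Rt[:2,0].round(4),'q7',o['q'][6].round(3))
    print('shift',sh.round(3),'norm',np.linalg.norm(sh).round(2),'turn',rv.round(4),'deg',(rv*360).round(2))
E
python3 - <<'E'
from h import *
c=cam('top')
print('paddle top',onz(c,420.0,284,0.12)); 
L=onz(c,385.5,285.5,0.02);Rr=onz(c,441.5,290,.02);print(L,Rr,(L+Rr)/2,np.degrees(np.arctan2(*(L-Rr)[1::-1])),np.linalg.norm(L-Rr))
print('shaft',onz(c,241,294.5,.163),'boss',onz(c,180+258/4,220+306/4,.101))
# bowl rim ellipse centre
print('rim',onz(c,180+243/4,220+302/4,.16))
o=bot.get_obs();print(Rq(o['tool_rot']).round(3))
go([0.48,0.15,0.30]); go([.48,.15,.30],0)
E
```

```text
paddle top [ 0.5121336  -0.20970307  0.12      ]
[ 0.51426733 -0.1491009   0.02      ] [ 0.50785982 -0.27376864  0.02      ] [ 0.51106357 -0.21143477  0.02      ] 87.05777853393252 0.12483230050560935
shaft [0.47782755 0.15102375 0.163     ] boss [0.4770116 0.1523206 0.101    ]
rim [0.47598928 0.15184688 0.16      ]
[[-0.     0.314  0.949]
 [-0.001  0.949 -0.314]
 [-1.    -0.001  0.   ]]
t 0.15 tool z dir now -18.32 tilt [-0.0004 -0.0014] q7 -0.083
shift [-1.722 -9.534 10.213] norm 14.08 turn [-0.      0.      0.0002] deg [-0.    0.01  0.08]
t 0.15 tool z dir now -18.32 tilt [-0.0004 -0.0014] q7 -0.083
shift [-1.722 -9.534 10.213] norm 14.08 turn [-0.0509 -0.      0.0002] deg [-1.832e+01 -1.000e-02  8.000e-02]
```

>>> step_arm --pt "-0.2 -0.8 0.85 0 0 0" --pt "-0.2 -0.8 0.85 0 0 0" --pt "-0.2 -0.8 0.85 0 0 0" --pt "-0.2 -0.8 0.85 0 0 0" --pt "-0.2 -0.8 0.85 0 0 0" --pt "-0.2 -0.8 0.85 0 0 0" --pt "-0.2 -0.8 0.85 0 0 0" --pt "-0.2 -0.8 0.85 0 0 0" --fingers -1 --force 40

```text
t: 1.15
eef_pos: [0.3904, 0.3107, 0.2955]
tool_rot: [0.698, 0.113, 0.698, -0.113]
contact_force: [1.0, -0.2, 0.6]
gripper_width: 0.998
```

>>> step_arm --pt "0 -0.8 0.85 0 0 0" --pt "0 -0.8 0.85 0 0 0" --pt "0 -0.8 0.85 0 0 0" --pt "0 -0.7 0.85 0 0 0" --pt "0 0 0 0 0 0"

```text
t: 1.78
eef_pos: [0.4814, 0.148, 0.2953]
tool_rot: [0.698, 0.115, 0.697, -0.115]
contact_force: [-0.6, 0.4, 0.6]
gripper_width: 1.0
```

```bash
python3 - <<'E'
from h import *
go([0.477,0.152,0.30]); p,d,c=shot('wrist','w2'); print(bot.get_obs()['q'].round(2))
E
```

```text
t 1.77 tool z dir now -18.71 tilt [ 0.0005 -0.0011] q7 0.871
shift [-0.118  0.059 -0.136] norm 0.19 turn [-0.      0.0001  0.0001] deg [-0.    0.05  0.05]
[-0.72  0.13  0.32  1.9  -0.04  1.13  0.87]
```

View pics/w2.png

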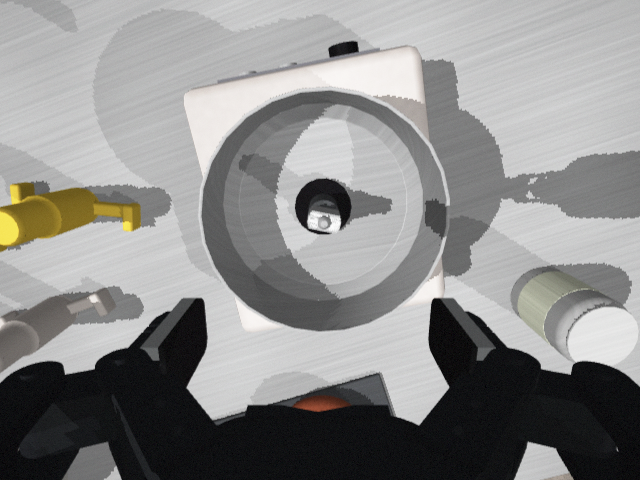

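```bash
python3 - <<'E'
from h import *
p,d,c=load('w2')
cv2.imwrite('pics/w2c.png',cv2.resize(p[175:255,280:370],None,fx=8,fy=7.5,interpolation=cv2.INTER_CUBIC)[:,:,::-1])
E
```

```text
(no output)
```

View pics/w2c.png

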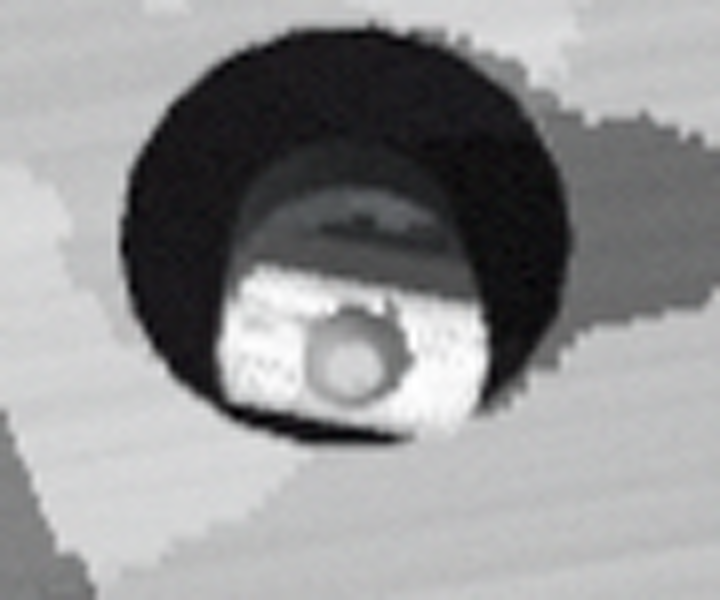

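```bash
python3 - <<'E'
from h import *
p,d,c=load('w2')
f=lambda x,y,z: onz(c,280+(x+.5)/8-.5,175+(y+.5)/7.5-.5,z)
g=lambda a,b: np.degrees(np.arctan2(*(f(*a,.163)-f(*b,.163))[1::-1]))
print('edges',g((250,268),(475,300)),g((228,402),(415,435)))
ctr=f(354,352,.163); print(ctr, 'nose',f(355,365,.169), 'boss',f(346,236,.101))
print('wid',np.linalg.norm(f(250,268,.163)-f(228,402,.163)), np.linalg.norm(f(222,345,.163)-f(487,365,.163)))
# sharper edge: threshold bright
g2=p.mean(2)[175:255,280:370]; m=(g2>200).astype(np.uint8); m[:28]=0
n,l,s,ce=cv2.connectedComponentsWithStats(m); print(s,ce)
# column-wise upper gradient
for u in range(312,340,3): 
    col=p.mean(2)[:,u]; gr=np.diff(col[200:222]); print(u,200+gr.argmax(), end=' ; ')
E
```

```text
edges -117.38565515136959 -119.58639125007586
[0.47813865 0.15436249 0.163     ] nose [0.47813087 0.15437013 0.169     ] boss [0.47735207 0.15461382 0.101     ]
wid 0.013871038640790008 0.02502853686139671
[[   0    0   90   80 5919]
 [   0   28   39   50  907]
 [  12   28    1    1    1]
 [  28   36   15   19  170]
 [  44   39    4    3    7]
 [  44   40   17   19  169]
 [  41   46    6    6   25]
 [  67   77    1    1    1]
 [  55   79    1    1    1]] [[49.28400068 36.59216084]
 [13.57883131 55.40463065]
 [12.         28.        ]
 [33.62941176 44.67647059]
 [46.         39.57142857]
 [53.9112426  49.07100592]
 [43.52       48.4       ]
 [67.         77.        ]
 [55.         79.        ]]
312 209 ; 315 210 ; 318 211 ; 321 211 ; 324 212 ; 327 212 ; 330 213 ; 333 213 ; 336 214 ; 339 215 ;
```

The shaft is at about (0.478, 0.1545) with its flats at about 61.5°. Face sizes of 14 by 25 mm match the description. Next I go to the paddle for a close look.

```bash
python3 - <<'E'
from h import *
go([0.511,-0.210,0.28])
E
```

```text
t 1.82 tool z dir now -18.52 tilt [-0.0002 -0.0002] q7 0.87
shift [ 0.381 -8.298  3.587] norm 9.05 turn [ 0. -0.  0.] deg [ 0.   -0.01  0.02]
```

>>> step_arm --pt "0 -1 0.4 0 0 0" --pt "0 -1 0.45 0 0 0" --pt "0 -1 0.45 0 0 0" --pt "0 -1 0.45 0 0 0" --pt "0 -1 0.45 0 0 0" --pt "0.1 -1 0.45 0 0 0" --pt "0.1 -1 0.45 0 0 0" --pt "0.2 -1 0.45 0 0 0"

```text
t: 2.82
eef_pos: [0.5149, -0.1961, 0.2792]
tool_rot: [0.698, 0.112, 0.698, -0.111]
contact_force: [0.8, 0.1, -0.4]
gripper_width: 0.999
```

>>> step_arm --pt "0 -0.3 0 0 0 0" --pt "0 0 0 0 0 0"

```text
t: 3.08
eef_pos: [0.5103, -0.2073, 0.2791]
tool_rot: [0.698, 0.113, 0.698, -0.112]
contact_force: [0.6, -1.1, 1.2]
gripper_width: 0.998
```

```bash
python3 - <<'E'
from h import *
go([0.511,-0.210,0.082]); p,d,c=shot('wrist','w3'); print(bot.get_obs()['q'].round(2))
E
```

```text
t 3.08 tool z dir now -18.33 tilt [-0.0006  0.0007] q7 1.683
shift [ 4.927 -0.061  0.042] norm 4.93 turn [-0.     -0.0001 -0.0001] deg [-0.   -0.04 -0.03]
[-0.22  0.25  0.59  1.83 -0.16  1.11  1.68]
```

View pics/w3.png

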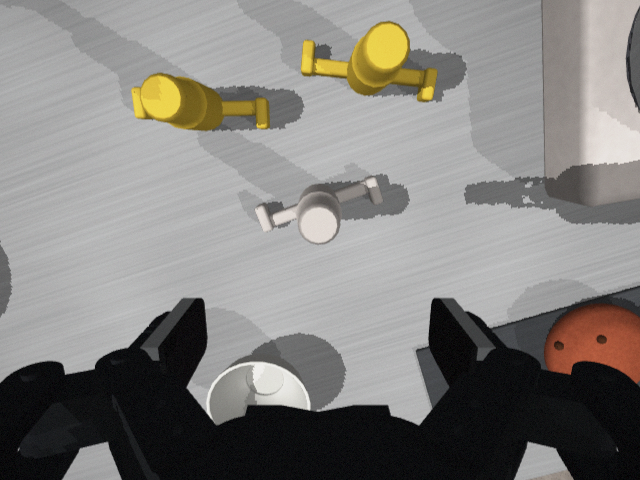

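```bash
python3 - <<'E'
from h import *
p,d,c=load('w3')
cv2.imwrite('pics/w3c.png',cv2.resize(p[165:255,250:390],None,fx=5,fy=5,interpolation=cv2.INTER_CUBIC)[:,:,::-1])
E
```

```text
(no output)
```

View pics/w3c.png

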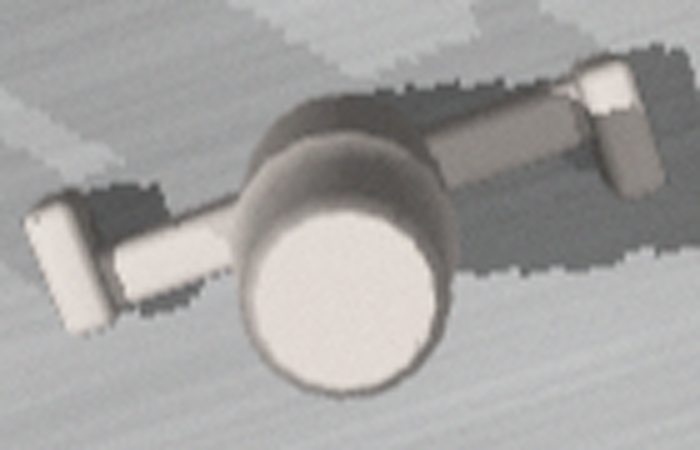

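```bash
python3 - <<'E'
from h import *
p,d,c=load('w3')
f=lambda x,y,z: onz(c,250+x/5,165+y/5,z)
A=f(67,268,.024);B=f(625,128,.024)
ang=lambda a,b:np.degrees(np.arctan2(*(b-a)[1::-1]))
print('arm',A,B,(A+B)/2,np.linalg.norm(A-B),ang(A,B))
print('arm edges',ang(f(115,247,.02),f(575,97,.02)))
print('bars',ang(f(35,220,.024),f(70,328,.024))+90, ang(f(595,110,.024),f(625,195,.024))+90)
print('top',f(345,302,.12),'diam',np.linalg.norm(f(250,300,.12)-f(440,300,.12)))
t=f(345,302,.12); go([t[0],t[1],.082])
E
```

```text
arm [ 0.50923837 -0.26847714  0.024     ] [ 0.51797143 -0.14495811  0.024     ] [ 0.5136049  -0.20671762  0.024     ] 0.12382737085196435 85.95579536604666
arm edges 89.90252409305432
bars 87.23018656961672 93.05224658442346
top [ 0.51441364 -0.20691972  0.12      ] diam 0.03146698459449735
t 3.12 tool z dir now -18.23 tilt [-0.0001  0.0011] q7 1.683
shift [4.93  0.008 0.095] norm 4.93 turn [-0.     -0.0001 -0.0002] deg [-0.   -0.03 -0.06]
```

>>> step_arm --pt "0.6 0 0.1 0 0 0" --pt "1 0 0 0 0 0" --pt "1 0 0 0 0 0" --pt "0.9 0 0 0 0 0" --pt "0.7 0 0 0 0 0" --pt "0.5 0 0 0 0 0" --pt "0.2 0 0 0 0 0" --pt "0 0 0 0 0 0"

```text
t: 4.12
eef_pos: [0.5146, -0.208, 0.0833]
tool_rot: [0.698, 0.112, 0.698, -0.112]
contact_force: [0.1, 0.0, -0.2]
gripper_width: 0.998
```

```bash
python3 - <<'E'
from h import *
go([0.5144,-0.207,0.082]); p,d,c=shot('wrist','w4');
E
```

```text
t 4.12 tool z dir now -18.23 tilt [-0.0001  0.0007] q7 1.849
shift [ 0.034  0.022 -0.013] norm 0.04 turn [-0.     -0.0001 -0.0001] deg [-0.   -0.02 -0.04]
```

View pics/w4.png

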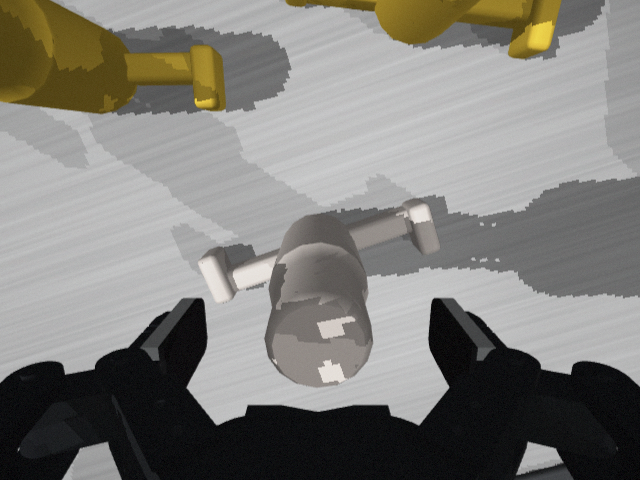

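The paddle top at (320,343) stands centred between the fingers. I close.

>>> step_arm --pt "0 0 0 0 0 0" --pt "0 0 0 0 0 0" --pt "0 0 0 0 0 0" --pt "0 0 0 0 0 0" --pt "0 0 0 0 0 0" --pt "0 0 0 0 0 0" --pt "0 0 0 0 0 0" --pt "0 0 0 0 0 0" --fingers 1 --force 50

```text
t: 5.18
eef_pos: [0.5147, -0.2093, 0.0839]
tool_rot: [0.698, 0.113, 0.698, -0.112]
contact_force: [-0.5, 0.8, 5.7]
gripper_width: 0.408
```

```bash
python3 - <<'E'
from h import *
go([0.5144,-0.207,0.082]); p,d,c=shot('wrist','w5');
E
```

```text
t 5.17 tool z dir now -18.33 tilt [0.001  0.0002] q7 1.85
shift [ 0.049  0.053 -0.027] norm 0.08 turn [ 0.      0.0001 -0.0001] deg [ 0.    0.05 -0.03]
```

View pics/w5.png

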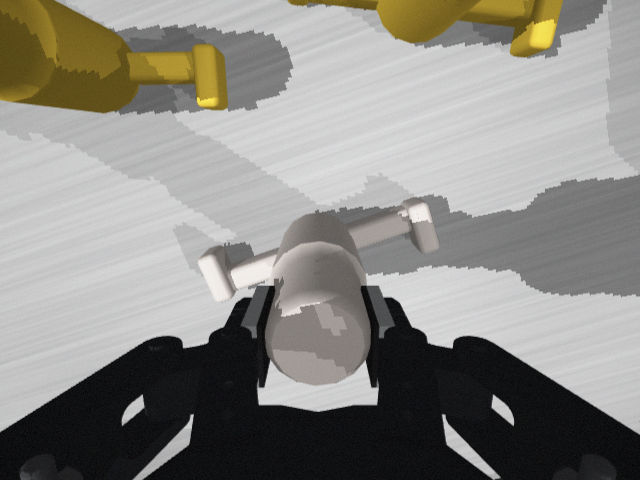

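>>> step_arm --pt "-0.3 0 0 0 0 0" --pt "-0.8 0 0 0 0 0" --pt "-1 0 0 0 0 0" --pt "-1 0 0 0 0 0" --pt "-1 0 0 0 0 0" --pt "-1 0 0 0 0 0" --pt "-0.2 0 0 0 0 0" --pt "0 0 0 0 0 0"

```text
t: 6.22
eef_pos: [0.514, -0.2092, 0.2952]
tool_rot: [0.698, 0.113, 0.698, -0.112]
contact_force: [0.2, -0.1, -2.5]
gripper_width: 0.407
```

```bash
python3 - <<'E'
from h import *
go([0.478,0.1545,0.29]); p,d,c=shot('wrist','w6');print(bot.get_obs()['contact_force'],bot.get_obs()['gripper_width'])
E
```

```text
t 6.22 tool z dir now -18.33 tilt [0.0002 0.0003] q7 1.682
shift [ 0.133  8.348 -3.712] norm 9.14 turn [ 0.      0.     -0.0001] deg [ 0.    0.   -0.02]
[-0.53546555  0.64543687 -1.36197823] 0.4045098021613839
```

View pics/w6.png

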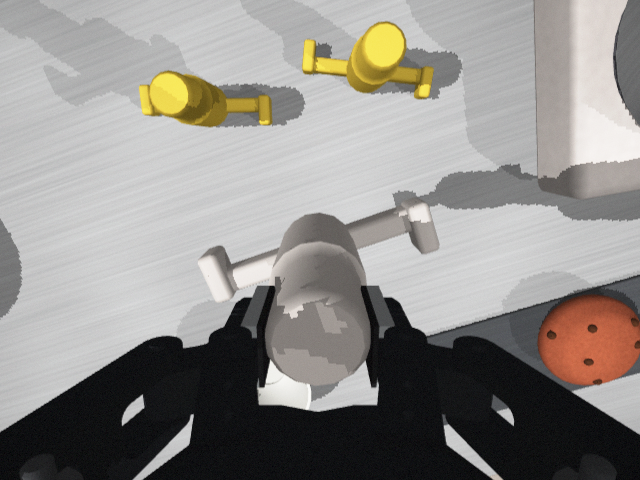

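>>> step_arm --pt "0 0.95 -0.43 0 0 0" --pt "0 1 -0.45 0 0 0" --pt "0 1 -0.45 0 0 0" --pt "0 1 -0.45 0 0 0" --pt "0 1 -0.45 0 0 0" --pt "0 1 -0.45 0 0 0" --pt "0 1 -0.45 0 0 0" --pt "0 0.9 -0.4 0 0 0"

```text
t: 7.28
eef_pos: [0.4776, 0.1345, 0.2935]
tool_rot: [0.697, 0.112, 0.699, -0.113]
contact_force: [-0.1, 0.3, -2.0]
gripper_width: 0.407
```

>>> step_arm --pt "0 0.5 -0.2 0 0 0" --pt "0 0 0 0.023 0 0" --pt "0 0 0 0.023 0 0" --pt "0 0 0 0.023 0 0" --pt "0 0 0 0 0 0" --pt "0 0 0 0 0 0"

```text
t: 8.02
eef_pos: [0.4772, 0.1545, 0.2944]
tool_rot: [0.658, 0.259, 0.658, -0.26]
contact_force: [0.2, 0.4, -1.1]
gripper_width: 0.408
```

```bash
python3 - <<'E'
from h import *
p,d,c=load('w6')
A=onz(c,217,273,.236);B=onz(c,422,226,.236)
print(A,B,(A+B)/2,np.linalg.norm(A-B),np.degrees(np.arctan2(*(B-A)[1::-1])))
go([0.478,0.1545,0.29],-43.3); p,d,c=shot('wrist','w7');shot('scene','s7')
print(bot.get_obs()['q'].round(2))
E
```

```text
[ 0.50460238 -0.26638468  0.236     ] [ 0.51454117 -0.14793164  0.236     ] [ 0.50957177 -0.20715816  0.236     ] 0.11886926306329593 85.20383629604278
t 8.03 tool z dir now -43.01 tilt [-0.0014 -0.0009] q7 0.441
shift [0.111 0.014 0.015] norm 0.11 turn [ 0.0008 -0.0001  0.0003] deg [ 0.29 -0.03  0.09]
[-0.79  0.13  0.39  1.9  -0.05  1.12  0.44]
```

View pics/w7.png

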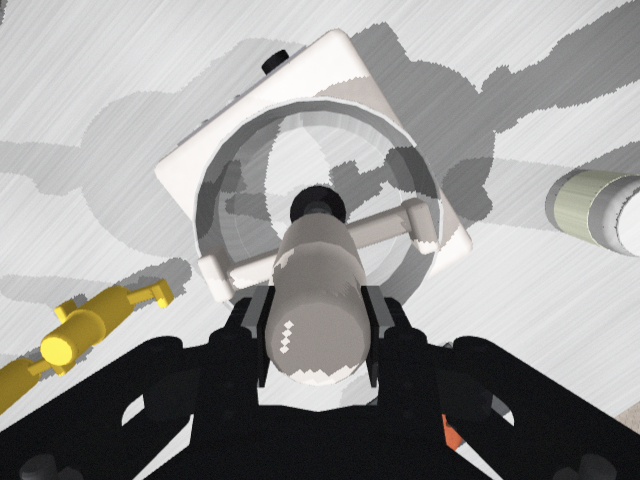

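View pics/s7.png

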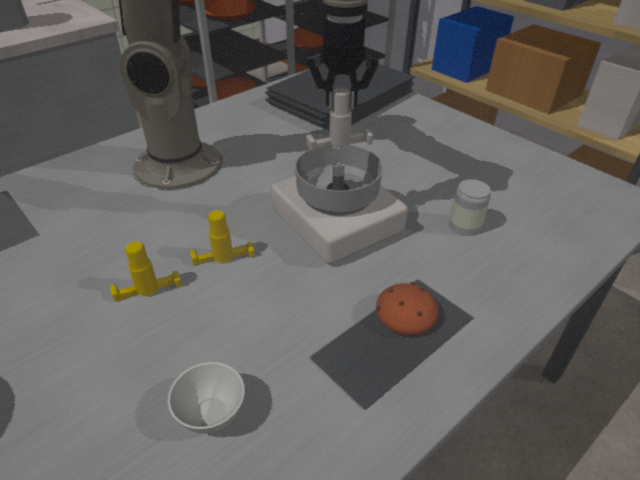

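Held square, arms roughly along the shaft flats. Lowering in small steps while watching force.

>>> step_arm --pt "0.4 0 0 0 0 0" --pt "0.4 0 0 0 0 0" --pt "0.3 0 0 0 0 0" --pt "0.2 0 0 0 0 0" --pt "0 0 0 0 0 0"

```text
t: 8.75
eef_pos: [0.4773, 0.1545, 0.2426]
tool_rot: [0.657, 0.26, 0.658, -0.261]
contact_force: [0.5, -0.0, -1.0]
gripper_width: 0.408
```

>>> step_arm --pt "0.1 0 0 0 0 0" --pt "0.1 0 0 0 0 0" --pt "0.1 0 0 0 0 0" --pt "0 0 0 0 0 0"

```text
t: 9.25
eef_pos: [0.4773, 0.1543, 0.2308]
tool_rot: [0.657, 0.26, 0.658, -0.26]
contact_force: [-1.3, -2.1, -1.5]
gripper_width: 0.407
```

```bash
python3 - <<'E'
from h import *
go([0.478,0.1545,0.2065],-43.3); o=bot.get_obs();print(o['contact_force'],o['torque'],o['eef_pos'])
E
```

```text
t 9.25 tool z dir now -43.17 tilt [-0.0008 -0.0007] q7 0.471
shift [0.607 0.015 0.01 ] norm 0.61 turn [ 0.0003 -0.      0.0002] deg [ 0.13 -0.01  0.06]
[-1.25456971 -2.11237078 -1.48698957] [-0.49973183  0.00901261  0.04864947] [0.47732031 0.15433122 0.23078405]
```

>>> step_arm --pt "0.1 -0.02 0.0 0 0 0" --pt "0.1 0 0 0 0 0" --pt "0.1 0 0 0 0 0" --pt "0 0 0 0 0 0"

```text
t: 9.75
eef_pos: [0.477, 0.1541, 0.2189]
tool_rot: [0.657, 0.26, 0.658, -0.26]
contact_force: [-0.3, -1.8, -2.4]
gripper_width: 0.409
```

>>> step_arm --pt "0.1 0 0.0 0 0 0" --pt "0.1 0 0 0 0 0" --pt "0 0 0 0 0 0"

```text
t: 10.12
eef_pos: [0.4774, 0.154, 0.211]
tool_rot: [0.658, 0.26, 0.657, -0.26]
contact_force: [1.2, -1.4, -3.0]
gripper_width: 0.404
```

>>> step_arm --pt "0.1 0 0.0 0 0 0" --pt "0 0 0 0 0 0"

```text
t: 10.38
eef_pos: [0.4773, 0.154, 0.207]
tool_rot: [0.658, 0.26, 0.657, -0.26]
contact_force: [1.9, -2.3, -3.4]
gripper_width: 0.408
```

>>> step_arm --pt "0.05 0 0.0 0 0 0" --pt "0.05 0 0 0 0 0" --pt "0 0 0 0 0 0"

```text
t: 10.75
eef_pos: [0.4781, 0.1542, 0.2036]
tool_rot: [0.658, 0.261, 0.657, -0.26]
contact_force: [5.4, -2.6, -1.3]
gripper_width: 0.41
```

>>> step_arm --pt "0.05 0 0.02 0 0 0" --pt "0 0 0 0 0 0"

```text
t: 11.0
eef_pos: [0.4782, 0.1538, 0.2013]
tool_rot: [0.658, 0.26, 0.657, -0.26]
contact_force: [4.4, -0.5, -1.7]
gripper_width: 0.403
```

>>> step_arm --pt "0.05 0 0 0 0 0" --pt "0 0 0 0 0 0"

```text
t: 11.25
eef_pos: [0.4781, 0.1537, 0.1993]
tool_rot: [0.658, 0.26, 0.657, -0.26]
contact_force: [5.9, -0.9, -0.6]
gripper_width: 0.408
```

>>> step_arm --pt "0.05 0.02 0.02 0 0 0" --pt "0.05 0 0 0 0 0" --pt "0 0 0 0 0 0"

```text
t: 11.62
eef_pos: [0.4785, 0.1536, 0.1949]
tool_rot: [0.657, 0.26, 0.658, -0.26]
contact_force: [3.8, -0.5, -2.0]
gripper_width: 0.406
```

>>> step_arm --pt "0.05 0 0 0 0 0" --pt "0.05 0 0 0 0 0" --pt "0 0 0 0 0 0"

```text
t: 12.0
eef_pos: [0.4786, 0.1536, 0.191]
tool_rot: [0.657, 0.26, 0.658, -0.26]
contact_force: [3.8, -1.1, -2.3]
gripper_width: 0.405
```

>>> step_arm --pt "0.05 0 0 0 0 0" --pt "0.05 0 0 0 0 0" --pt "0 0 0 0 0 0"

```text
t: 12.38
eef_pos: [0.4787, 0.1536, 0.1871]
tool_rot: [0.657, 0.26, 0.658, -0.26]
contact_force: [3.5, -1.7, -2.6]
gripper_width: 0.411
```

Past the stop height with no axial load. Last millimetres.

>>> step_arm --pt "0.03 0 0 0 0 0" --pt "0 0 0 0 0 0"

```text
t: 12.62
eef_pos: [0.4788, 0.1536, 0.186]
tool_rot: [0.658, 0.26, 0.658, -0.26]
contact_force: [4.0, -0.9, -1.1]
gripper_width: 0.404
```

>>> step_arm --pt "0.03 0 0 0 0 0" --pt "0 0 0 0 0 0"

```text
t: 12.88
eef_pos: [0.4788, 0.1536, 0.185]
tool_rot: [0.658, 0.26, 0.658, -0.26]
contact_force: [1.6, -1.7, 0.4]
gripper_width: 0.409
```

>>> step_arm --pt "0.02 0 0 0 0 0" --pt "0 0 0 0 0 0"

```text
t: 13.12
eef_pos: [0.479, 0.1535, 0.1849]
tool_rot: [0.658, 0.26, 0.657, -0.26]
contact_force: [0.0, -2.2, 7.8]
gripper_width: 0.404
```

>>> step_arm --pt "0.02 0 0 0 0 0" --pt "0 0 0 0 0 0"

```text
t: 13.38
eef_pos: [0.4792, 0.1535, 0.1848]
tool_rot: [0.658, 0.26, 0.657, -0.26]
contact_force: [-1.5, -3.6, 15.7]
gripper_width: 0.409
```

Bottomed at the expected height (0.185) with an upward reaction. I ease off, open and look.

>>> step_arm --pt "-0.03 0 0 0 0 0" --pt "0 0 0 0 0 0" --pt "0 0 0 0 0 0" --pt "0 0 0 0 0 0" --pt "0 0 0 0 0 0" --pt "0 0 0 0 0 0" --fingers -1

```text
t: 14.12
eef_pos: [0.4788, 0.1536, 0.1845]
tool_rot: [0.658, 0.26, 0.658, -0.26]
contact_force: [-0.0, 0.2, 0.0]
gripper_width: 0.999
```

```bash
python3 - <<'E'
from h import *
go([0.478,0.1545,0.30]); p,d,c=shot('wrist','w8');print(bot.get_obs()['gripper_width'])
E
```

```text
t 14.12 tool z dir now -43.16 tilt [-0.0001 -0.    ] q7 0.506
shift [-2.889  0.003 -0.03 ] norm 2.89 turn [ 0. -0.  0.] deg [ 0. -0.  0.]
0.9992971153000413
```

View pics/w8.png

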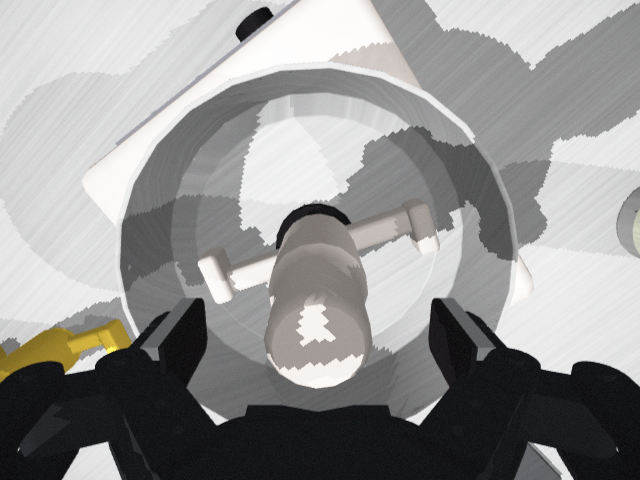

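Released: the paddle's top sits at (320,345), foot on the boss, upright, fingers clear on both sides. I rise straight up and back off.

>>> step_arm --pt "-0.4 0 0 0 0 0" --pt "-0.8 0 0 0 0 0" --pt "-1 0 0 0 0 0" --pt "-1 0 0 0 0 0" --pt "0 0.0 -0.5 0 0 0" --pt "0 0 -0.8 0 0 0" --pt "0 0 0 0 0 0"

```text
t: 15.05
eef_pos: [0.4396, 0.1909, 0.3136]
tool_rot: [0.658, 0.259, 0.658, -0.258]
contact_force: [0.3, 0.4, -0.3]
gripper_width: 0.998
```

```bash
python3 - <<'E'
from h import *
p,d,c=shot('top','t9'); s,ds,cs=shot('scene','s9'); w,dw,cw=shot('wrist','w9')
def cloud(d,c):
    v,u=np.mgrid[:480,:640]; K=c[0]
    a=np.stack([(u-K[0,2])/K[0,0],-(v-K[1,2])/K[1,1],-np.ones_like(u,float)],-1)
    P=c[1]+(a@c[2].T)*d[...,None]; P[d==0]=np.nan; return P
for n,dd,cc in(('top',d,c),('scene',ds,cs),('wrist',dw,cw)):
    P=cloud(dd,cc); m=(np.hypot(P[...,0]-.478,P[...,1]-.154)<.016)&(P[...,2]<.28)&(P[...,2]>.19)
    if m.sum(): print(n,m.sum(),'z pct',np.nanpercentile(P[m][:,2],[50,90,98]).round(4),'ctr',P[m&(P[...,2]>.215)].mean(0).round(4) if (m&(P[...,2]>.215)).any() else None)
a=cv2.resize(s[110:260,260:420],None,fx=4,fy=4); cv2.imwrite('pics/s9c.png',a[:,:,::-1])
print(bot.get_obs()['eef_pos'],bot.get_obs()['t'])
E
```

```text
top 223 z pct [0.221  0.2235 0.225 ] ctr [0.4778 0.1536 0.2211]
scene 152 z pct [0.2212 0.2231 0.2241] ctr [0.4796 0.1519 0.2215]
wrist 1521 z pct [0.221  0.2218 0.2223] ctr [0.4775 0.1547 0.2209]
[0.44144688 0.18861161 0.31321233] 15.2
```

View pics/s9c.png

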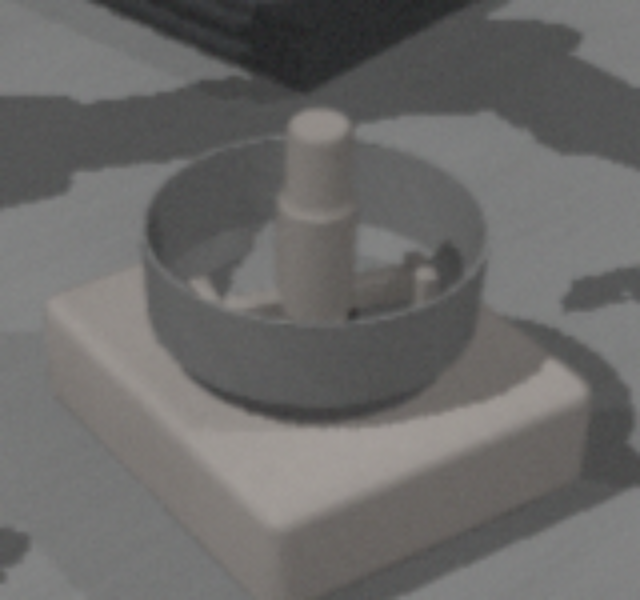

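View pics/w9.png

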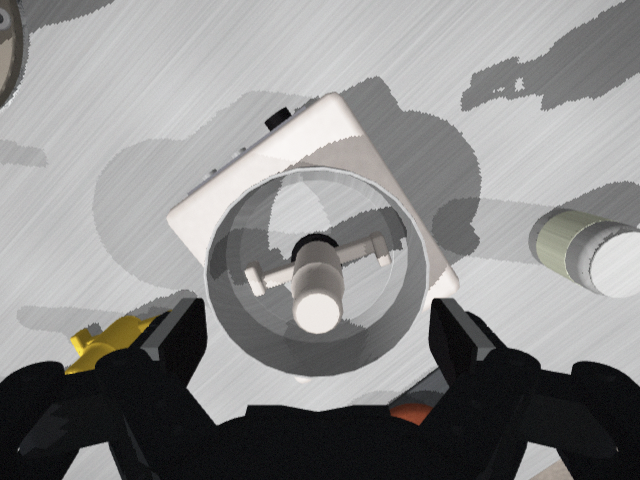

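The paddle's top is at z = 0.221 m in all three views, which is exactly boss + 120 mm. It is upright and untouched by the arm.

```bash
python3 -c "
from station import bot
print(bot.hand_in())"
```

```text
the job is handed in; nothing more can be done
None
```

The white paddle is back on the drive shaft, fully seated, upright and released. I handed the job in at about 15 s.

- **Fit:** I read the shaft flats from above at about 61.5° and turned the paddle about 25° in the air to match. It went past the unaligned stop without axial load. The wrist force was about 6 N at most on the way down, and 16 N when it touched the boss.
- **Last checks:** After I let go, the paddle's top measured 0.221 m in the top, scene and wrist views, which is the boss height plus 120 mm. The pictures show it upright in the bowl, with the open gripper raised clear of it.
- **Disagreements:** The cameras differed by 2 to 3 mm on the shaft and paddle positions, roughly the stated calibration error. Readings of the paddle arms' direction scattered by a few degrees (85° to 93°, mostly 85° to 87°), but the keyed fit went together anyway.
- **Other objects:** I did not touch the loaf, tin, small bowl or yellow paddles.

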